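# Feel for the mixing ball and load the shaker

## Robot

A 6-joint arm with a two-finger parallel gripper is mounted at the origin on the work surface. World frame = base frame: x ahead of the robot, y to its left, z up, the work surface at z = 0. Lengths are in m, angles in rad, forces in N, time in s.
With the tool pointing down it reaches from about 0.35 to 0.725 m from the base axis. Payload 4.3 kg.
Tool frame: the origin (TCP) lies between the finger pads; the fingertips stand 8 mm ahead of it and the grasp point (between the pads) lies 11 mm behind it (arm.tcp_to_tips is the distance from the TCP to the fingertips, in m); z points along the fingers, y is the line along which they close (so a half turn about z gives the same grasp; the last joint's range is limited). The gripper opens to 85 mm and grips with 20 to 120 N. Pads are 22 mm wide; open, the fingers measure 114 mm over their backs; the gripper's body (76 mm by 85 mm) begins 54 mm behind the grasp point. The pads swing forward as they close: fully open they stand 13 mm farther back than shut.
Start: joints at [-1.44, 0.377, 0.081, 1.274, 0, 1.46], TCP at [0.137, -0.558, 0.239] pointing down, gripper open.
Joint ranges: [-2.72, 2.72], [-0.84, 1.66], [-1.02, 1.22], [-1.77, 2.12], [-1.37, 1.28], [-3.14, 3.14]. Speed limits (rad/s): [2.57, 2.57, 3.14, 3.14, 3.14, 3.14].

## Interface

Orientations are given as [roll, pitch, yaw] about the fixed x, y, z axes, in that order (R = Rz(yaw) Ry(pitch) Rx(roll)).
In Python, from workcell import arm gives the robot as it stands. The module is installed in compiled form; this text tells all that it offers.
- The arm moves only by the tool apply_moves, never from a script. Its argument "deltas" is a list of rows, each a list of 7 numbers: the shift along the tool's x, y, z as a fraction of full scale, then the turn, a rotation vector about the tool's x, y, z as a fraction of full scale, then the opening, from 0 (shut) to 1 (fully open). In form: [[tx, ty, tz, ax, ay, az, jaw], ...]. A call has 1 to 8 rows; each row is the pose to reach, as a shift and turn from the pose commanded when the call began, along the tool's axes at that moment; what a row does not reach only later rows make up. Full scale, the value 1, is 200 mm for a shift and pi/4 rad for a turn. A row lasts 1/8 s, in which the tool goes at most 62.5 mm and 10.7 degrees, less where a joint would pass 70% of its speed; a pose out of reach is approached as far as the arm can. A call with a number of a shift or a turn outside -1 to 1 is refused whole. A call with a gripper value outside its range is refused whole. The fingers move at their own pace and stop on an object; "force" is the grip in N (left out, the last holds). Time passes only in rows, so rows that repeat a pose let the fingers close. It gives the time, the measured TCP pose, the force, the opening and the grip force at its end, in the units of the state.
- arm.sense(): the state, without advancing time (a new reading comes with each control period).
- arm.camera(name): name is "side" or "top"; returns (picture, depth): 420x560x3 uint8, blue, green, red; 420x560 float32, m along the optical axis (not along the pixel's ray), 0 where there is no reading.
- arm.calibration(name): a dict with "fx", "fy", "cx", "cy" (pixels), "position" and "orientation" of the camera in the world. Camera axes: x right, y down, z forward; pixel columns grow to the right and rows downward; lengths in m; the calibration is good to about 2 mm. A picture is of the moment at which its call begins. calibration takes no time and is no camera call.
- arm.finish_job(): hands the job in; it is judged then, once.
Trained networks look in the newest picture that a camera, given by its name, has taken for a name from the list of things; names that differ only in an ending like _2 or _b are one class to them, and where a whole thing is asked for, a point or a joint stands for the part that bears it (a point fixed in the world has none). Each returns a list of dicts, best first, with "confidence" (0 to 1); they miss things now and then, are a little off and sometimes report something else, mostly with a low value. They report only what shows in the picture. A call takes as long as a camera call.
- arm.spot_in(thing, camera): "position" ([x, y, z] in m, in world coordinates, good to about 4 mm: the middle of the surface that is visible of it).
- arm.trace(thing, camera): "region" (420x560 bool, what is visible of it).
- arm.tip_of(thing, camera): "position" ([x, y, z] in m, in world coordinates, good to about 4 mm: a listed point, or the origin of a listed thing).
The state is a dict: "t": time; "qpos": joint angles; "qd": joint speeds; "joint_torque": joint torques, N m; "tool_pos": TCP position; "eef_rot": TCP orientation; "ft_force": force on the tool from outside, world axes, zero at the start; "torque": the same for the moment, N m; "finger_gap": finger opening in m; "grip_force": force on a finger pad.
Only numpy, scipy, OpenCV 4.12 (cv2) and the standard library are available. Lean on these libraries where they do the work, as an engineer would, in place of code of your own. Each camera call takes 0.05 s, during which the arm holds its last target. There are 200 camera calls.

## Task

Only one of the three closed canisters on the pharmacy counter has a loose mixing ball inside. Pick them up one at a time and rock each gently lengthways, just off the counter, until you have felt the ball roll from end to end in one, putting the others back where they stood. Set the one with the ball gently into the pocket of the bench shaker, level and fully home, let go, and leave everything else alone.

Things in the scene. Friction and masses are not known exactly. Their poses are not given: they have to be found in the camera images.
- case_a: one of three alike closed mixing canisters: opaque grey plastic box 150 mm long, 46 mm wide, 56 mm high, pale lid panel on top, lying flat. Origin at the centre of its underside, x along its length, y across, z up. To be gripped across the 46 mm width at mid length (60 N does no harm). Empty weight 150 to 260 g, different for each and each time, so weight does not tell which holds the ball.
- case_b: canister like case_a, same size and frame. Inside each is a closed space 144 x 40 x 45 mm with a smooth flat floor; one of the three (any of them, different each time) holds a 110 g steel ball, 30 mm in diameter, at first at rest in the middle. In the other two nothing moves.
- case_c: canister like case_a, same size and frame. In whichever holds the ball, tilting it lengthways past about 0.2 rad rolls the ball to the lower end, up to 57 mm off the middle; it knocks on the end wall, stays there when levelled, and then loads the level gripper with a moment of about 0.06 N m towards that end. A ball striking with over 20 N is rough.
- shaker: the bench shaker, a white box 230 x 150 mm and 54 mm high, fixed to the counter, with an aluminium cradle block on top (200 x 92 mm, its top 76 mm above the counter). Origin at the centre of its underside, x along its length and along the pocket's length, z up. Loading it with more than 40 N is rough.
- pocket (a point): centre of the floor of the cradle's rectangular pocket, 60 mm above the counter. The pocket is 154 mm long (along the shaker's x) and 50 mm wide, 16 mm deep, with a 3 mm chamfer round its mouth at 76 mm; a canister goes in flat, lengthways, either way round, and its underside then rests on this floor.
- amber: bystander: amber glass bottle with a black cap, 56 mm in diameter, 120 mm high, origin at the centre of its underside; leave alone
- pot: bystander: white ointment pot, 64 mm in diameter, 50 mm high, origin at the centre of its underside; leave alone
- jar: bystander: clear glass jar with a blue lid, 72 mm in diameter, 90 mm high, origin at the centre of its underside; leave alone

How it is judged:
On the way:
1. the canister with the ball is lifted off the counter and rocked until the ball rolls well towards one of its ends (((height (world z) of case_a above 0.015 m and distance between ball_c0 and case_a below 0.085 m and (x of ball_c0 in the frame of case_a above 0.03 m or x of ball_c0 in the frame of case_a below -0.03 m)) or (height (world z) of case_b above 0.015 m and distance between ball_c0 and case_b below 0.085 m and (x of ball_c0 in the frame of case_b above 0.03 m or x of ball_c0 in the frame of case_b below -0.03 m)) or (height (world z) of case_c above 0.015 m and distance between ball_c0 and case_c below 0.085 m and (x of ball_c0 in the frame of case_c above 0.03 m or x of ball_c0 in the frame of case_c below -0.03 m)))), for 0.02 s.
At the end, for the whole second after the job is handed in: The canister that holds the ball lies level in the shaker's pocket, fully down (underside within 3 mm of the floor, centre within 5 mm), at rest; the other two lie flat and at rest on the counter within 40 mm of where they started (((horizontal distance between case_a and pocket below 0.005 m and z of case_a in the frame of pocket between -0.003 and 0.003 m and angle between each of case_a, case_b, case_c's own z axis and vertical below 0.05 rad and angle between the x axis of case_a and the x axis of shaker, either way round below 0.08 rad and linear speed of each of case_a, case_b, case_c below 0.02 m/s and distance between ball_c0 and case_a below 0.085 m and distance of each of case_b, case_c from where it was at the start of the episode below 0.04 m) or (horizontal distance between case_b and pocket below 0.005 m and z of case_b in the frame of pocket between -0.003 and 0.003 m and angle between each of case_b, case_a, case_c's own z axis and vertical below 0.05 rad and angle between the x axis of case_b and the x axis of shaker, either way round below 0.08 rad and linear speed of each of case_b, case_a, case_c below 0.02 m/s and distance between ball_c0 and case_b below 0.085 m and distance of each of case_a, case_c from where it was at the start of the episode below 0.04 m) or (horizontal distance between case_c and pocket below 0.005 m and z of case_c in the frame of pocket between -0.003 and 0.003 m and angle between each of case_c, case_a, case_b's own z axis and vertical below 0.05 rad and angle between the x axis of case_c and the x axis of shaker, either way round below 0.08 rad and linear speed of each of case_c, case_a, case_b below 0.02 m/s and distance between ball_c0 and case_c below 0.085 m and distance of each of case_a, case_b from where it was at the start of the episode below 0.04 m))); the robot touches nothing.
It fails at once if a canister is shaken or dropped so hard that the ball strikes its walls with more than 20 N (contact force between ball_c0 and case_a above 20 N or contact force between ball_c0 and case_b above 20 N or contact force between ball_c0 and case_c above 20 N).
It fails at once if the shaker is pressed or struck with more than 40 N (contact force between shaker and anything else above 40 N).
It fails at once if the bottle, the pot or the jar is moved more than 20 mm (distance of any of amber, pot, jar from where it was at the start of the episode above 0.02 m).
It also fails if it takes over 72 s, if anything falls off the work surface, if the arm or the gripper's body presses on something with over 40 N, if the wrist force passes 120 N, or if a joint passes its speed limit or range.

## Working session

There is one attempt and no reset: what is moved stays moved. The work goes in short steps, Python scripts to look and compute and a tool call to move; the robot and the scene stay as the last step left them, time stands still between calls to the robot, and variables do not carry over. Pictures are saved under pics/ and viewed, at most 10 in all, crops included, and the job is handed in when it is done.

Besides the shell and the picture viewer there is one more tool, called after "Emit:" as a command line: name --pt "numbers of a row" for each row, then --argument value for the rest. apply_moves: Moves the arm, as the interface text tells. Its arguments: {"type":"object","properties":{"deltas":{"type":"array","items":{"type":"array","items":{"type":"number","minimum":-1,"maximum":1}}},"force":{"type":"number"}},"required":["deltas"]}

```bash
mkdir -p pics; cat > h.py <<'E'
import numpy as np, cv2
from workcell import arm
from scipy.spatial.transform import Rotation as R
def cloud(name):
    im,d=arm.camera(name); c=arm.calibration(name)
    v,u=np.mgrid[:420,:560]
    P=np.stack([(u-c['cx'])/c['fx']*d,(v-c['cy'])/c['fy']*d,d],-1)
    o=np.array(c['orientation'])
    M=o if o.shape==(3,3) else (R.from_euler('xyz',o).as_matrix() if o.size==3 else R.from_quat(o).as_matrix())
    W=P@M.T+np.array(c['position']); W[d==0]=np.nan
    return im,W
E
python3 - <<'E'
from h import *
for n in('top','side'):
    c=arm.calibration(n);print(n,c)
    im,W=cloud(n);cv2.imwrite(f'pics/{n}0.png',im);np.save(n+'0.npy',W);print(np.round(W[50:420:80,60:560:110].reshape(-1,3),3).tolist())
    for th in('case_a','shaker','amber','pot','jar'):
        print(th,[(np.round(x['position'],3),round(x['confidence'],2)) for x in arm.spot_in(th,n)])
    print([(np.round(x['position'],3),round(x['confidence'],2)) for x in arm.tip_of('pocket',n)])
    for i,x in enumerate(arm.trace('case_a',n)[:4]):
        np.save(f'{n}_m{i}.npy',x['region']); m=x['region']; print(i,x['confidence'],m.sum(),np.nanmedian(W[m],0))
print(arm.sense())
E
```

```text
top {'fx': 385.0334335081878, 'fy': 385.0334335081878, 'cx': 280.2625161168012, 'cy': 219.4707583277882, 'position': array([ 0.52850468, -0.03751578,  0.86614419]), 'orientation': array([-3.02412165,  0.01265482, -1.57632867])}
[[1.49, 0.964, -0.745], [1.487, 0.472, -0.751], [1.478, -0.021, -0.747], [1.477, -0.511, -0.755], [1.467, -0.994, -0.748], [0.846, 0.488, 0.0], [0.843, 0.229, 0.001], [0.841, -0.028, -0.0], [0.839, -0.283, -0.001], [0.835, -0.535, 0.002], [0.656, 0.478, -0.002], [0.655, 0.225, -0.002], [0.653, -0.027, -0.001], [0.651, -0.276, -0.0], [0.649, -0.522, 0.002], [0.476, 0.465, 0.002], [0.478, 0.203, 0.053], [0.473, -0.026, -0.001], [0.473, -0.267, 0.007], [0.471, -0.512, -0.004], [0.303, 0.456, -0.001], [0.303, 0.215, -0.002], [0.303, -0.025, 0.0], [0.303, -0.262, 0.002], [0.301, -0.498, -0.001]]
case_a [(array([ 0.495, -0.282,  0.05 ]), 0.97), (array([0.468, 0.016, 0.055]), 0.81)]
shaker [(array([0.546, 0.272, 0.059]), 0.65)]
amber [(array([0.776, 0.041, 0.08 ]), 0.98)]
pot [(array([ 0.76 , -0.132,  0.049]), 0.71)]
jar [(array([ 0.708, -0.286,  0.09 ]), 0.64)]
[(ar
[... 1549 characters left out ...]
1 -0.14825257  0.04702588]
{'t': 0.8, 'qpos': array([-1.44029960e+00,  3.77285319e-01,  8.10132167e-02,  1.27438418e+00,
        2.75036687e-05,  1.46049215e+00]), 'qd': array([ 0.00010775, -0.00082841, -0.00107212, -0.00080002, -0.00133091,
        0.00116344]), 'joint_torque': array([ 1.62035885e-03, -4.63463259e+01,  2.70140326e+01, -5.86127976e-05,
        9.31388718e-05,  1.78706551e-05]), 'tool_pos': array([ 0.13714454, -0.55845683,  0.23934289]), 'eef_rot': array([ 3.14145043e+00, -1.19198577e-05,  2.40800907e-01]), 'ft_force': array([-0.29941125,  0.8367493 , -0.44447257]), 'torque': array([ 0.07025799,  0.02239329, -0.00392054]), 'grip_force': 0.0, 'finger_gap': 0.08572668037071222}
```

```bash
python3 - <<'E'
from h import *
T=np.load('top0.npy');S=np.load('side0.npy')
def rect(P):
    (c,s,a)=cv2.minAreaRect((P[:,:2]*1000).astype(np.float32)); 
    if s[0]<s[1]: s=s[::-1];a+=90
    a=(a+90)%180-90
    return np.round(c,1),np.round(s,1),round(a,1),round(np.median(P[:,2])*1000,1),len(P)
for n,W in(('top',T),('side',S)):
    for i,c in enumerate([(.465,.017),(.462,-.16),(.496,-.284)]):
        k=(np.hypot(W[...,0]-c[0],W[...,1]-c[1])<.1)&(abs(W[...,2]-.056)<.006)
        # largest connected comp
        nn,l,st,_=cv2.connectedComponentsWithStats(k.astype(np.uint8)); 
        j=1+st[1:,4].argmax(); m=cv2.erode((l==j).astype(np.uint8),np.ones((1,1)))>0
        P=W[m]; print(n,i,rect(P),np.round(P.mean(0)*1000,1))
    near=(np.hypot(W[...,0]-.545,W[...,1]-.282)<.16)
    for lo,hi in((.071,.081),(.0565,.0635),(.048,.0565)):
        k=near&(W[...,2]>lo)&(W[...,2]<hi)
        nn,l,st,_=cv2.connectedComponentsWithStats(k.astype(np.uint8)); 
        j=1+st[1:,4].argmax();print(n,lo,rect(W[l==j]),np.round(W[l==j].mean(0)*1000,1))
a=cv2.imread('pics/top0.png');b=cv2.imread('pics/side0.png')
cv2.imwrite('pics/both.png',cv2.resize(np.vstack([a,b]),(800,1200))[:,:][0:1200:2,:])
cv2.imwrite('pics/t_up.png',cv2.resize(a,(800,600)))
E
```

```text
top 0 (array([465.3,  17.6]), array([152.4,  46.2]), 2.2, np.float64(55.6), 1602) [464.3  17.4  55.4]
top 1 (array([ 463. , -165.1]), array([152.6,  46.4]), 7.3, np.float64(55.5), 1625) [ 462.5 -164.7   55.3]
top 2 (array([ 497.5, -292.5]), array([153.2,  46.8]), -6.3, np.float64(55.6), 1618) [ 497.  -291.4   55.3]
top 0.071 (array([544.7, 281.9]), array([200.1,  93.9]), 19.8, np.float64(75.9), 2656) [543.1 281.4  75.8]
top 0.0565 (array([544.3, 284.9]), array([153.9,  47.9]), 20.0, np.float64(60.2), 1630) [543.3 284.8  60.2]
top 0.048 (array([544.5, 281.5]), array([230.1, 149.9]), 19.8, np.float64(53.7), 2858) [540.6 267.4  53.5]
side 0 (array([464.9,  18.8]), array([153.4,  48.8]), 1.7, np.float64(56.1), 916) [463.   21.3  55.8]
side 1 (array([ 462. , -162.4]), array([151.5,  49. ]), 8.2, np.float64(56.0), 685) [ 460.8 -161.3   55.8]
side 2 (array([ 496.6, -290.6]), array([153. ,  50.6]), -5.8, np.float64(56.0), 579) [ 493.6 -288.1   55.7]
side 0.071 (array([544.9, 281.8]), array([200.2,  96.7]), 19.9, np.float64(76.4), 2315) [543.6 284.3  76.3]
side 0.0565 (array([547.1, 276.6]), array([154.2,  45.7]), 20.0, np.float64(60.7), 1246) [546.8 276.3  60.6]
side 0.048 (array([543.5, 282.7]), array([232.3, 152.2]), 20.1, np.float64(53.9), 2317) [528.4 309.   53.7]
```

View pics/t_up.png

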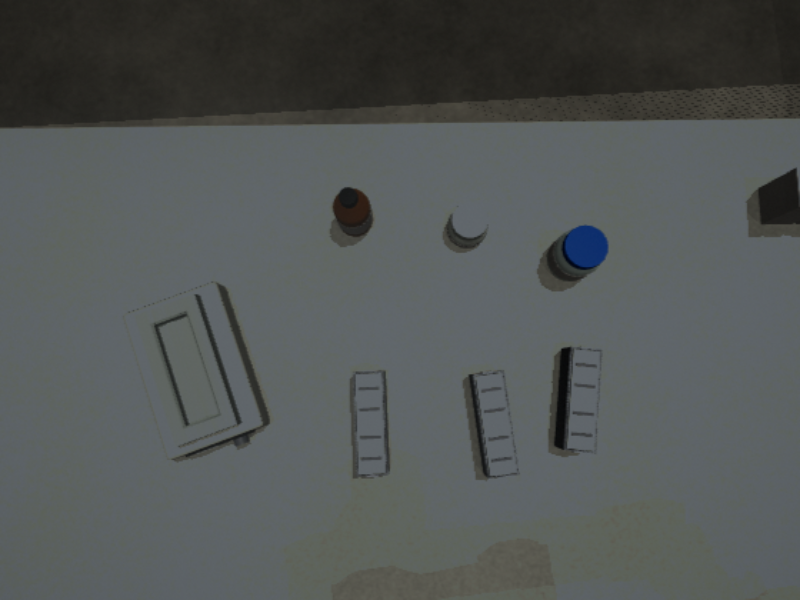

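View pics/side0.png

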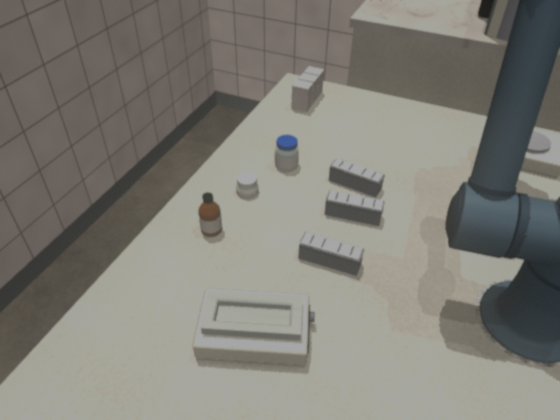

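Top view: the shaker pocket is at about (188,370), and the canisters are at (370,423), (494,424) and (582,400). The three bystanders stand behind them. The side view shows the same layout, and the measurements from the two views agree.

```bash
cat >> h.py <<'E'
def plan(wps,p=None,r=None):
    """wps: (x,y,z,yaw_deg,tilt_rad about tool y); prints the call rows from one pose to the next"""
    s=arm.sense()
    p=np.array(s['tool_pos']);Rc=R.from_euler('xyz',s['eef_rot'])
    for x,y,z,w,t in wps:
        q=np.array([x,y,z]);Rt=R.from_euler('xyz',[np.pi,0,np.radians(w)])*R.from_rotvec([0,t,0])
        d=Rc.inv().apply(q-p)/.2;a=(Rc.inv()*Rt).as_rotvec()/(np.pi/4)
        print(np.round(d,4).tolist(),np.round(a,4).tolist()); p,Rc=q,Rt
def st():
    s=arm.sense();print({k:np.round(s[k],4).tolist() for k in('t','qpos','tool_pos','eef_rot','ft_force','torque','finger_gap','grip_force')})
E
python3 -c "
from h import *
plan([(.25,-.50,.24,55,0),(.35,-.42,.24,97,0),(.43,-.35,.22,138,0),(.497,-.292,.15,173.9,0)])"
```

```text
[0.6177, -0.1493, -0.0033] [0.0002, 0.0001, -0.9156]
[0.6144, 0.1801, 0.0] [0.0, 0.0, -0.9333]
[0.2986, 0.4397, 0.1] [0.0, 0.0, -0.9111]
[-0.0549, 0.4397, 0.35] [0.0, 0.0, -0.7978]
```

Emit:
apply_moves --pt "0.618 -0.149 0 0 0 -0.916 1" --pt "0.618 -0.149 0 0 0 -0.916 1" --pt "0.618 -0.149 0 0 0 -0.916 1" --pt "0.618 -0.149 0 0 0 -0.916 1" --force 60

```text
t: 1.3
tool_pos: [0.2512, -0.4994, 0.2394]
eef_rot: [3.141, 0.0, 0.968]
ft_force: [0.3, -0.2, 0.1]
finger_gap: 0.0857
grip_force: 0.0
```

Emit:
apply_moves --pt "0.614 0.18 0 0 0 -0.933 1" --pt "0.614 0.18 0 0 0 -0.933 1" --pt "0.614 0.18 0 0 0 -0.933 1" --pt "0.614 0.18 0 0 0 -0.933 1"

```text
t: 1.8
tool_pos: [0.351, -0.4192, 0.2394]
eef_rot: [3.142, 0.0, 1.701]
ft_force: [0.1, -0.2, -0.1]
finger_gap: 0.0857
grip_force: 0.0
```

Emit:
apply_moves --pt "0.299 0.44 0.1 0 0 -0.911 1" --pt "0.299 0.44 0.1 0 0 -0.911 1" --pt "0.299 0.44 0.1 0 0 -0.911 1" --pt "0.299 0.44 0.1 0 0 -0.911 1"

```text
t: 2.3
tool_pos: [0.4306, -0.3492, 0.2191]
eef_rot: [-3.141, -0.0, 2.415]
ft_force: [0.8, 1.4, -1.1]
finger_gap: 0.0856
grip_force: 0.0
```

Emit:
apply_moves --pt "-0.055 0.44 0.35 0 0 -0.798 1" --pt "-0.055 0.44 0.35 0 0 -0.798 1" --pt "-0.055 0.44 0.35 0 0 -0.798 1" --pt "-0.055 0.44 0.35 0 0 -0.798 1" --pt "-0.055 0.44 0.35 0 0 -0.798 1"

```text
t: 2.92
tool_pos: [0.4972, -0.2918, 0.1492]
eef_rot: [-3.142, -0.0, 3.035]
ft_force: [-1.1, 0.6, -0.4]
finger_gap: 0.0855
grip_force: 0.0
```

```bash
python3 -c "
from h import *
st();plan([(.497,-.292,.03,173.9,0)])"
```

```text
{'t': 2.925, 'qpos': [-0.6408, 0.4198, -0.0917, 1.0594, -0.0, -0.5339], 'tool_pos': [0.4972, -0.2918, 0.1492], 'eef_rot': [-3.1416, -0.0001, 3.0347], 'ft_force': [-1.0513, 0.5716, -0.3834], 'torque': [-0.004, -0.0263, 0.0421], 'finger_gap': 0.0855, 'grip_force': 0.0}
[0.0007, -0.0009, 0.5962] [-0.0, -0.0001, -0.0006]
```

Emit:
apply_moves --pt "0 0 0.3 0 0 0 1" --pt "0 0 0.5 0 0 0 1" --pt "0 0 0.595 0 0 0 1" --pt "0 0 0.595 0 0 0 1" --pt "0 0 0.595 0 0 0 0.3" --pt "0 0 0.595 0 0 0 0.3" --pt "0 0 0.595 0 0 0 0.3" --pt "0 0 0.595 0 0 0 0.3" --force 60

```text
t: 3.92
tool_pos: [0.4983, -0.293, 0.032]
eef_rot: [-3.14, 0.003, 3.035]
ft_force: [-0.7, -0.4, 6.5]
finger_gap: 0.0449
grip_force: 63.7
```

Emit:
apply_moves --pt "0 0 0 0 0 0 0.3" --pt "0 0 0 0 0 0 0.3" --pt "0 0 -0.02 0 0 0 0.3" --pt "0 0 -0.07 0 0 0 0.3" --pt "0 0 -0.14 0 0 0 0.3" --pt "0 0 -0.2 0 0 0 0.3" --pt "0 0 -0.225 0 0 0 0.3" --pt "0 0 -0.225 0 0 0 0.3"

```text
t: 4.92
tool_pos: [0.4975, -0.2922, 0.0759]
eef_rot: [-3.141, 0.001, 3.035]
ft_force: [-0.1, 0.4, -2.2]
finger_gap: 0.045
grip_force: 62.8
```

Emit:
apply_moves --pt "0 0 0 0 0 0 0.3" --pt "0 0 0 0 0 0 0.3"

```text
t: 5.18
tool_pos: [0.4967, -0.2917, 0.0747]
eef_rot: [3.141, -0.001, 3.035]
ft_force: [0.4, 0.2, -2.0]
finger_gap: 0.0451
grip_force: 62.8
```

```bash
python3 -c "
from h import *
st()"
```

```text
{'t': 5.175, 'qpos': [-0.641, 0.4793, -0.2044, 0.8881, -0.0001, -0.5347], 'tool_pos': [0.4967, -0.2917, 0.0747], 'eef_rot': [3.1411, -0.001, 3.0353], 'ft_force': [0.4498, 0.157, -1.9712], 'torque': [-0.034, -0.0037, -0.0008], 'finger_gap': 0.0451, 'grip_force': 62.7693}
```

Emit:
apply_moves --pt "0 0 0 0 0.06 0 0.3" --pt "0 0 0 0 0.14 0 0.3" --pt "0 0 0 0 0.22 0 0.3" --pt "0 0 0 0 0.26 0 0.3" --pt "0 0 0 0 0.28 0 0.3" --pt "0 0 0 0 0.3 0 0.3" --pt "0 0 0 0 0.32 0 0.3" --pt "0 0 0 0 0.34 0 0.3"

```text
t: 6.18
tool_pos: [0.497, -0.292, 0.0754]
eef_rot: [-3.141, -0.268, 3.035]
ft_force: [0.3, -0.2, -2.6]
finger_gap: 0.0452
grip_force: 62.8
```

Emit:
apply_moves --pt "0 0 0 0 0 0 0.3" --pt "0 0 0 0 0 0 0.3" --pt "0 0 0 0 0 0 0.3" --pt "0 0 0 0 0 0 0.3" --pt "0 0 0 0 -0.05 0 0.3" --pt "0 0 0 0 -0.18 0 0.3" --pt "0 0 0 0 -0.3 0 0.3" --pt "0 0 0 0 -0.34 0 0.3"

```text
t: 7.18
tool_pos: [0.4957, -0.2915, 0.0756]
eef_rot: [-3.141, 0.001, 3.035]
ft_force: [0.9, 0.2, -1.7]
finger_gap: 0.0451
grip_force: 62.8
```

Emit:
apply_moves --pt "0 0 0 0 0 0 0.3" --pt "0 0 0 0 0 0 0.3" --pt "0 0 0 0 0 0 0.3"

```text
t: 7.55
tool_pos: [0.4975, -0.2921, 0.0752]
eef_rot: [-3.142, -0.0, 3.036]
ft_force: [0.2, 0.1, -1.8]
finger_gap: 0.0449
grip_force: 62.8
```

```bash
python3 -c "
from h import *
st()"
```

```text
{'t': 7.55, 'qpos': [-0.6407, 0.4799, -0.2022, 0.889, -0.0002, -0.5346], 'tool_pos': [0.4975, -0.2921, 0.0752], 'eef_rot': [-3.1415, -0.0003, 3.0355], 'ft_force': [0.151, 0.0899, -1.8386], 'torque': [0.0494, -0.0085, 0.0015], 'finger_gap': 0.0449, 'grip_force': 62.7523}
```

```bash
cat >> h.py <<'E'
def avg(n=8):
    a=[]
    for _ in range(n):
        arm.camera('top');s=arm.sense();a.append(np.r_[s['ft_force'],s['torque']])
    a=np.array(a);print('mean',a.mean(0).round(3),'std',a.std(0).round(3),'t',s['t'])
E
python3 -c "
from h import *
avg();st();plan([(.497,-.292,.031,173.9,0)])"
```

```text
mean [ 4.200e-02 -1.000e-03 -2.038e+00  8.000e-03  2.000e-03  1.000e-02] std [0.377 0.737 0.477 0.025 0.027 0.028] t 7.95
{'t': 7.95, 'qpos': [-0.641, 0.4789, -0.2036, 0.8884, -0.0001, -0.5347], 'tool_pos': [0.4971, -0.292, 0.0753], 'eef_rot': [-3.1415, -0.0001, 3.0353], 'ft_force': [-0.23, -1.0187, -1.5422], 'torque': [0.0394, -0.0176, 0.0319], 'finger_gap': 0.0452, 'grip_force': 62.7526}
[0.0004, -0.0002, 0.2213] [-0.0001, -0.0002, 0.0002]
```

This canister is empty: the mean y moment is about 0. I'll put it back where it stood.

Emit:
apply_moves --pt "0 0 0.06 0 0 0 0.3" --pt "0 0 0.13 0 0 0 0.3" --pt "0 0 0.19 0 0 0 0.3" --pt "0 0 0.215 0 0 0 0.3" --pt "0 0 0.223 0 0 0 0.3" --pt "0 0 0.223 0 0 0 0.3" --pt "0 0 0.223 0 0 0 1" --pt "0 0 0.223 0 0 0 1"

```text
t: 8.95
tool_pos: [0.4975, -0.2923, 0.0308]
eef_rot: [-3.141, 0.001, 3.035]
ft_force: [0.7, 0.4, 0.1]
finger_gap: 0.0793
grip_force: 0.0
```

Emit:
apply_moves --pt "0 0 0 0 0 0 1" --pt "0 0 0 0 0 0 1" --pt "0 0 -0.2 0 0 0 1" --pt "0 0 -0.5 0 0 0 1" --pt "0 0 -0.5 0 0 0 1"

```text
t: 9.57
tool_pos: [0.5005, -0.2945, 0.1361]
eef_rot: [-3.136, 0.009, 3.035]
ft_force: [0.4, -1.0, 0.3]
finger_gap: 0.0854
grip_force: 0.0
```

```bash
python3 -c "
from h import *
st();plan([(.4625,-.1645,.12,187.6,0),(.4625,-.1645,.03,187.6,0)])
im,W=cloud('top');cv2.imwrite('pics/t1.png',im)"
```

```text
{'t': 9.575, 'qpos': [-0.641, 0.4277, -0.1152, 1.0173, -0.0001, -0.5347], 'tool_pos': [0.5005, -0.2945, 0.1361], 'eef_rot': [-3.1361, 0.0092, 3.0353], 'ft_force': [0.437, -0.9645, 0.254], 'torque': [-0.0159, -0.0194, -0.0313], 'finger_gap': 0.0854, 'grip_force': 0.0}
[0.2587, 0.6265, 0.0746] [-0.0084, 0.0108, -0.3042]
[0.0, -0.0, 0.45] [0.0, 0.0, 0.0]
```

Emit:
apply_moves --pt "0.24 0.617 0.05 0 0 -0.304 1" --pt "0.24 0.617 0.05 0 0 -0.304 1" --pt "0.24 0.617 0.05 0 0 -0.304 1" --pt "0.24 0.617 0.05 0 0 -0.304 1" --pt "0.24 0.617 0.05 0 0 -0.304 1"

```text
t: 10.25
tool_pos: [0.4633, -0.1654, 0.1206]
eef_rot: [-3.141, 0.001, -3.01]
ft_force: [0.9, -0.7, -0.1]
finger_gap: 0.0854
grip_force: 0.0
```

```bash
python3 -c "
from h import *
st();plan([(.4625,-.1645,.03,187.6,0)])"
```

```text
{'t': 10.25, 'qpos': [-0.4717, 0.2829, -0.3732, 0.9136, -0.0004, -0.603], 'tool_pos': [0.4633, -0.1654, 0.1206], 'eef_rot': [-3.1406, 0.0007, -3.0103], 'ft_force': [0.9151, -0.6999, -0.1037], 'torque': [-0.0772, 0.026, 0.0081], 'finger_gap': 0.0854, 'grip_force': 0.0}
[0.0037, 0.0055, 0.4531] [-0.0013, 0.0009, -0.0017]
```

Emit:
apply_moves --pt "0 0 0.25 0 0 0 1" --pt "0 0 0.4 0 0 0 1" --pt "0 0 0.453 0 0 0 1" --pt "0 0 0.453 0 0 0 1" --pt "0 0 0.453 0 0 0 0.3" --pt "0 0 0.453 0 0 0 0.3" --pt "0 0 0.453 0 0 0 0.3" --pt "0 0 0.453 0 0 0 0.3" --force 60

```text
t: 11.25
tool_pos: [0.4637, -0.1648, 0.0315]
eef_rot: [-3.14, 0.002, -3.009]
ft_force: [-0.1, 0.1, 6.0]
finger_gap: 0.045
grip_force: 63.2
```

Emit:
apply_moves --pt "0 0 0 0 0 0 0.3" --pt "0 0 -0.02 0 0 0 0.3" --pt "0 0 -0.07 0 0 0 0.3" --pt "0 0 -0.14 0 0 0 0.3" --pt "0 0 -0.2 0 0 0 0.3" --pt "0 0 -0.225 0 0 0 0.3" --pt "0 0 -0.225 0 0 0 0.3" --pt "0 0 -0.225 0 0 0 0.3"

```text
t: 12.25
tool_pos: [0.4621, -0.164, 0.0748]
eef_rot: [3.141, -0.001, -3.009]
ft_force: [0.4, -0.1, -3.0]
finger_gap: 0.0451
grip_force: 62.1
```

```bash
python3 -c "
from h import *
avg();st()"
```

```text
mean [ 6.40e-02 -3.00e-02 -3.35e+00 -0.00e+00 -1.10e-02  2.00e-03] std [0.634 0.358 0.577 0.026 0.035 0.035] t 12.65
{'t': 12.65, 'qpos': [-0.4704, 0.3288, -0.4423, 0.8, -0.0, -0.6028], 'tool_pos': [0.4624, -0.1641, 0.0749], 'eef_rot': [3.1415, -0.0003, -3.0092], 'ft_force': [-0.036, 0.2632, -3.5189], 'torque': [-0.0159, -0.0312, -0.0436], 'finger_gap': 0.0448, 'grip_force': 62.1247}
```

Emit:
apply_moves --pt "0 0 0 0 0.05 0 0.3" --pt "0 0 0 0 0.12 0 0.3" --pt "0 0 0 0 0.18 0 0.3" --pt "0 0 0 0 0.22 0 0.3" --pt "0 0 0 0 0.25 0 0.3" --pt "0 0 0 0 0.265 0 0.3" --pt "0 0 0 0 0.275 0 0.3" --pt "0 0 0 0 0.28 0 0.3"

```text
t: 13.65
tool_pos: [0.4623, -0.1642, 0.0751]
eef_rot: [-3.142, -0.22, -3.009]
ft_force: [0.2, -0.4, -2.7]
finger_gap: 0.0452
grip_force: 62.5
```

```bash
python3 -c "
from h import *
avg();st()"
```

```text
mean [-0.037 -0.03  -3.553  0.028 -0.279 -0.023] std [0.575 0.57  0.527 0.029 0.026 0.026] t 14.05
{'t': 14.05, 'qpos': [-0.4017, 0.4879, -0.2175, 1.0554, -0.1113, -0.5234], 'tool_pos': [0.4624, -0.1642, 0.0751], 'eef_rot': [-3.1415, -0.2198, -3.0093], 'ft_force': [-1.0292, 0.258, -2.998], 'torque': [0.0404, -0.3273, -0.018], 'finger_gap': 0.0449, 'grip_force': 62.5186}
```

Emit:
apply_moves --pt "0 0 0 0 -0.03 0 0.3" --pt "0 0 0 0 -0.1 0 0.3" --pt "0 0 0 0 -0.18 0 0.3" --pt "0 0 0 0 -0.24 0 0.3" --pt "0 0 0 0 -0.27 0 0.3" --pt "0 0 0 0 -0.28 0 0.3" --pt "0 0 0 0 -0.28 0 0.3"

```text
t: 14.92
tool_pos: [0.4625, -0.1642, 0.0751]
eef_rot: [-3.141, -0.0, -3.009]
ft_force: [-0.2, 0.6, -2.9]
finger_gap: 0.0453
grip_force: 62.5
```

```bash
python3 -c "
from h import *
avg();st()
plan([(.4624,-.1641,.16,187.6,0),(.5,.06,.16,195,0),(.5447,.2818,.13,199.9,0)])"
```

```text
mean [-0.02   0.136 -3.655  0.     0.049  0.007] std [0.313 0.287 0.591 0.018 0.024 0.043] t 15.325
{'t': 15.325, 'qpos': [-0.4702, 0.329, -0.4418, 0.8002, -0.0001, -0.6028], 'tool_pos': [0.4626, -0.1641, 0.075], 'eef_rot': [3.1416, -0.0001, -3.009], 'ft_force': [-0.1546, 0.5597, -4.1131], 'torque': [-0.0314, 0.0176, 0.02], 'finger_gap': 0.045, 'grip_force': 62.5104}
[0.001, 0.0003, -0.425] [0.0, -0.0002, -0.0001]
[-0.3345, 1.0858, 0.0] [0.0, 0.0, -0.1644]
[-0.5029, 1.0134, 0.15] [0.0, 0.0, -0.1089]
```

The y moment moved by +0.06 N m and the weight is about 3.5 N, so this canister holds the ball, now at its far end. I'll carry it over gently.

Emit:
apply_moves --pt "0 0 -0.02 0 0 0 0.3" --pt "0 0 -0.07 0 0 0 0.3" --pt "0 0 -0.15 0 0 0 0.3" --pt "0 0 -0.24 0 0 0 0.3" --pt "0 0 -0.32 0 0 0 0.3" --pt "0 0 -0.38 0 0 0 0.3" --pt "0 0 -0.415 0 0 0 0.3" --pt "0 0 -0.425 0 0 0 0.3"

```text
t: 16.32
tool_pos: [0.4626, -0.1642, 0.1605]
eef_rot: [-3.141, 0.0, -3.009]
ft_force: [-0.2, 0.6, -3.6]
finger_gap: 0.0449
grip_force: 62.5
```

Emit:
apply_moves --pt "-0.006 0.02 0 0 0 -0.003 0.3" --pt "-0.021 0.07 0 0 0 -0.011 0.3" --pt "-0.043 0.14 0 0 0 -0.021 0.3" --pt "-0.071 0.23 0 0 0 -0.035 0.3" --pt "-0.102 0.33 0 0 0 -0.05 0.3" --pt "-0.133 0.43 0 0 0 -0.065 0.3" --pt "-0.163 0.53 0 0 0 -0.08 0.3" --pt "-0.194 0.63 0 0 0 -0.095 0.3"

```text
t: 17.32
tool_pos: [0.484, -0.0323, 0.1599]
eef_rot: [3.141, -0.0, -2.933]
ft_force: [0.9, 0.8, -3.1]
finger_gap: 0.0453
grip_force: 62.5
```

Emit:
apply_moves --pt "-0.031 0.1 0 0 0 -0.015 0.3" --pt "-0.062 0.2 0 0 0 -0.03 0.3" --pt "-0.093 0.3 0 0 0 -0.045 0.3" --pt "-0.12 0.39 0 0 0 -0.06 0.3" --pt "-0.14 0.46 0 0 0 -0.07 0.3" --pt "-0.155 0.51 0 0 0 -0.08 0.3" --pt "-0.162 0.54 0 0 0 -0.085 0.3" --pt "-0.165 0.55 0 0 0 -0.085 0.3"

```text
t: 18.32
tool_pos: [0.4939, 0.0804, 0.16]
eef_rot: [-3.141, -0.0, -2.868]
ft_force: [0.4, -1.2, -3.5]
finger_gap: 0.0449
grip_force: 62.5
```

```bash
python3 -c "
from h import *
st();plan([(.5447,.2818,.15,199.9,0)])"
```

```text
{'t': 18.325, 'qpos': [0.0348, 0.2675, -0.284, 1.0194, -0.0004, -0.2391], 'tool_pos': [0.4939, 0.0804, 0.16], 'eef_rot': [-3.1413, -0.0001, -2.8677], 'ft_force': [0.4297, -1.24, -3.5106], 'torque': [-0.0248, 0.0355, 0.016], 'finger_gap': 0.0449, 'grip_force': 62.4973}
[-0.5168, 0.9007, 0.0498] [-0.0004, -0.0002, -0.0935]
```

Emit:
apply_moves --pt "-0.01 0.018 0 0 0 -0.003 0.3" --pt "-0.031 0.054 0 0 0 -0.01 0.3" --pt "-0.067 0.117 0 0 0 -0.02 0.3" --pt "-0.114 0.198 0 0 0 -0.035 0.3" --pt "-0.165 0.288 0 0 0 -0.05 0.3" --pt "-0.207 0.36 0 0 0 -0.065 0.3" --pt "-0.238 0.414 0 0 0 -0.08 0.3" --pt "-0.258 0.45 0 0 0 -0.093 0.3"

```text
t: 19.32
tool_pos: [0.5195, 0.1818, 0.1599]
eef_rot: [-3.141, -0.0, -2.793]
ft_force: [0.0, -0.3, -3.8]
finger_gap: 0.0453
grip_force: 62.5
```

```bash
python3 -c "
from h import *
st();plan([(.5447,.2818,.15,199.9,0)])"
```

```text
{'t': 19.325, 'qpos': [0.2215, 0.3628, -0.149, 1.0592, -0.0003, -0.1267], 'tool_pos': [0.5195, 0.1818, 0.1599], 'eef_rot': [-3.1413, -0.0002, -2.7935], 'ft_force': [0.014, -0.3455, -3.8478], 'torque': [-0.0452, 0.0726, -0.0307], 'finger_gap': 0.0453, 'grip_force': 62.4926}
[-0.2893, 0.4271, 0.0496] [-0.0003, -0.0002, 0.001]
```

Emit:
apply_moves --pt "-0.012 0.017 0 0 0 0 0.3" --pt "-0.043 0.064 0 0 0 0 0.3" --pt "-0.1 0.15 0 0 0 0 0.3" --pt "-0.16 0.235 0.01 0 0 0 0.3" --pt "-0.217 0.32 0.025 0 0 0 0.3" --pt "-0.26 0.385 0.04 0 0 0 0.3" --pt "-0.283 0.418 0.048 0 0 0 0.3" --pt "-0.289 0.427 0.05 0 0 0 0.3"

```text
t: 20.32
tool_pos: [0.5445, 0.2812, 0.1497]
eef_rot: [-3.141, -0.001, -2.794]
ft_force: [0.3, -0.9, -3.2]
finger_gap: 0.0452
grip_force: 62.5
```

```bash
python3 - <<'E'
from h import *
arm.camera('top');arm.camera('top');st()
s=arm.sense();tcp=np.array(s['tool_pos'])
for n in('top','side'):
    im,W=cloud(n);cv2.imwrite(f'pics/{n}2.png',im);np.save(n+'2.npy',W)
    a=np.radians(19.9);ex=np.array([np.cos(a),np.sin(a)]);ey=np.array([-ex[1],ex[0]])
    D=W[...,:2]-tcp[:2];u=D@ex;v=D@ey
    k=(abs(W[...,2]-.176)<.006)&(abs(u)<.1)&(abs(v)<.05)&(abs(u)>.03)
    P=np.c_[u[k],v[k],W[k][:,2]]*1000
    print(n,len(P),np.percentile(P,[1,50,99],0).round(1).tolist(),cv2.minAreaRect(P[:,:2].astype(np.float32)))
    for sgn in(-1,1):
        q=P[P[:,0]*sgn>35]; print(sgn,len(q),np.percentile(q,[2,50,98],0).round(1).tolist())
E
```

```text
{'t': 20.425, 'qpos': [0.3726, 0.4903, 0.0221, 1.1031, -0.0004, 0.0259], 'tool_pos': [0.5446, 0.2807, 0.1499], 'eef_rot': [-3.1412, -0.0005, -2.7949], 'ft_force': [0.0416, 0.7344, -4.3899], 'torque': [-0.0353, 0.0269, 0.0652], 'finger_gap': 0.0451, 'grip_force': 62.5587}
top 1151 [[-76.2, -23.3, 170.1], [-35.5, -2.7, 174.2], [73.0, 21.6, 177.6]] ((-1.3549270629882812, -0.9331130981445312), (46.670597076416016, 152.98733520507812), 89.1883773803711)
-1 581 [[-76.2, -22.1, 170.2], [-56.5, -0.9, 174.3], [-35.8, 21.2, 177.4]]
1 455 [[35.9, -22.7, 170.2], [55.3, -3.8, 174.1], [73.3, 18.3, 177.1]]
side 889 [[-76.1, -21.6, 170.2], [-31.8, 2.9, 174.9], [73.5, 22.7, 178.3]] ((-1.2699661254882812, -0.08831787109375), (47.84663009643555, 153.03152465820312), 89.7359390258789)
-1 414 [[-76.2, -20.5, 170.5], [-55.7, 2.9, 174.9], [-35.9, 22.3, 178.2]]
1 378 [[35.7, -20.7, 170.3], [54.4, 3.2, 174.7], [73.7, 21.9, 177.5]]
```

```bash
python3 - <<'E'
from h import *
for n in('top','side'):
    W=np.load(n+'0.npy')
    for ang in(19.5,19.9,20.3):
        a=np.radians(ang);ex=np.array([np.cos(a),np.sin(a)]);ey=np.array([-ex[1],ex[0]])
        D=(W[...,:2]-[.5447,.2818])*1000;u=D@ex;v=D@ey
        k=abs(W[...,2]-.0762)<.0025
        f=lambda m,x,q:round(float(np.percentile(x[k&m],q)),1)
        r=[]
        for lo,hi in((-60,0),(0,60)):
            r+=[(f((u>lo)&(u<hi)&(v<-15)&(v>-45),v,98),f((u>lo)&(u<hi)&(v>15)&(v<45),v,2))]
        r+=[(f((abs(v)<20)&(u<-60)&(u>-98),u,98),f((abs(v)<20)&(u>60)&(u<98),u,2)),(f((abs(v)<20)&(u<-60)&(u>-110),u,2),f((abs(v)<20)&(u>60)&(u<110),u,98))]
        print(n,ang,r)
st();plan([(.5457,.2825,.15,200.2,0)])
E
```

```text
top 19.5 [(-26.6, 25.1), (-25.9, 25.3), (-78.7, 77.7), (-99.8, 99.5)]
top 19.9 [(-26.4, 25.4), (-26.1, 25.1), (-78.6, 78.0), (-99.7, 99.5)]
top 20.3 [(-26.3, 25.7), (-26.3, 25.0), (-78.5, 77.9), (-99.6, 99.4)]
side 19.5 [(-24.1, 25.4), (-23.8, 25.9), (-77.7, 77.6), (-99.6, 99.4)]
side 19.9 [(-23.9, 25.5), (-24.0, 25.8), (-77.7, 77.7), (-99.5, 99.3)]
side 20.3 [(-23.7, 25.7), (-24.3, 25.5), (-77.8, 77.8), (-99.4, 99.3)]
{'t': 20.525, 'qpos': [0.372, 0.4897, 0.0217, 1.103, -0.0004, 0.0259], 'tool_pos': [0.5446, 0.2803, 0.1502], 'eef_rot': [-3.1412, -0.0002, -2.7955], 'ft_force': [0.1787, 0.025, -4.2035], 'torque': [-0.0439, 0.0664, -0.0128], 'finger_gap': 0.0449, 'grip_force': 62.4981}
[-0.0089, 0.0084, 0.0007] [-0.0005, -0.0003, -0.0082]
```

Emit:
apply_moves --pt "-0.008 0.01 0.02 0 0 -0.008 0.3" --pt "-0.008 0.011 0.06 0 0 -0.008 0.3" --pt "-0.008 0.011 0.11 0 0 -0.008 0.3" --pt "-0.008 0.011 0.155 0 0 -0.008 0.3" --pt "-0.008 0.011 0.18 0 0 -0.008 0.3" --pt "-0.008 0.011 0.19 0 0 -0.008 0.3" --pt "-0.008 0.011 0.19 0 0 -0.008 0.3" --pt "-0.008 0.011 0.19 0 0 -0.008 0.3"

```text
t: 21.52
tool_pos: [0.5457, 0.2836, 0.1125]
eef_rot: [-3.141, 0.001, -2.788]
ft_force: [0.5, -0.2, -3.1]
finger_gap: 0.045
grip_force: 62.5
```

```bash
python3 - <<'E'
from h import *
arm.camera('top');st();plan([(.5455,.2829,.0915,200.2,0)])
E
```

```text
{'t': 21.575, 'qpos': [0.3762, 0.518, -0.0334, 1.0186, -0.0001, 0.0231], 'tool_pos': [0.5457, 0.2836, 0.1125], 'eef_rot': [-3.1415, 0.0008, -2.7885], 'ft_force': [0.8362, 1.1681, -2.7916], 'torque': [-0.0512, 0.0271, 0.0236], 'finger_gap': 0.045, 'grip_force': 62.5063}
[0.0023, -0.0029, 0.1049] [-0.0001, 0.001, 0.0007]
```

Emit:
apply_moves --pt "0.002 -0.003 0.015 0 0 0 0.3" --pt "0.002 -0.003 0.03 0 0 0 0.3" --pt "0.002 -0.003 0.045 0 0 0 0.3" --pt "0.002 -0.003 0.055 0 0 0 0.3" --pt "0.002 -0.003 0.065 0 0 0 0.3" --pt "0.002 -0.003 0.07 0 0 0 0.3"

```text
t: 22.32
tool_pos: [0.5452, 0.2828, 0.0979]
eef_rot: [-3.141, -0.0, -2.788]
ft_force: [-0.2, -0.8, -3.2]
finger_gap: 0.045
grip_force: 62.5
```

```bash
python3 - <<'E'
from h import *
avg(4);st();plan([(.5455,.2829,.0915,200.2,0)])
E
```

```text
mean [ 0.539 -0.033 -3.528 -0.017  0.056  0.004] std [0.359 0.454 0.247 0.02  0.01  0.047] t 22.525
{'t': 22.525, 'qpos': [0.3752, 0.5279, -0.0562, 0.9865, -0.0001, 0.0221], 'tool_pos': [0.5453, 0.2828, 0.0981], 'eef_rot': [-3.1415, 0.0001, -2.7885], 'ft_force': [0.969, -0.0686, -3.5292], 'torque': [-0.0423, 0.0719, 0.0104], 'finger_gap': 0.0451, 'grip_force': 62.505}
[-0.0012, 0.0001, 0.0332] [-0.0001, 0.0002, 0.0007]
```

Emit:
apply_moves --pt "0 0 0.008 0 0 0 0.3" --pt "0 0 0.015 0 0 0 0.3" --pt "0 0 0.021 0 0 0 0.3" --pt "0 0 0.026 0 0 0 0.3" --pt "0 0 0.03 0 0 0 0.3" --pt "0 0 0.033 0 0 0 0.3" --pt "0 0 0.033 0 0 0 0.3"

```text
t: 23.4
tool_pos: [0.5452, 0.2828, 0.0916]
eef_rot: [-3.141, 0.0, -2.788]
ft_force: [-1.0, -0.1, -2.6]
finger_gap: 0.045
grip_force: 62.9
```

```bash
python3 - <<'E'
from h import *
avg(4);st()
E
```

```text
mean [-0.969 -0.544 -1.511 -0.08   0.152 -0.021] std [0.188 0.536 0.325 0.026 0.03  0.037] t 23.6
{'t': 23.6, 'qpos': [0.3753, 0.533, -0.0657, 0.972, -0.0001, 0.0221], 'tool_pos': [0.5452, 0.2828, 0.0916], 'eef_rot': [-3.1415, 0.0001, -2.7885], 'ft_force': [-0.9932, 0.128, -1.436], 'torque': [-0.0756, 0.1088, -0.0488], 'finger_gap': 0.0447, 'grip_force': 62.8658}
```

It has just touched the floor and is 2 N supported. I'll go a touch further down, then release.

Emit:
apply_moves --pt "0 0 0.002 0 0 0 0.3" --pt "0 0 0.003 0 0 0 0.3" --pt "0 0 0.003 0 0 0 0.3"

```text
t: 23.98
tool_pos: [0.5452, 0.2828, 0.0915]
eef_rot: [-3.141, 0.0, -2.788]
ft_force: [-3.9, -0.5, 5.8]
finger_gap: 0.0456
grip_force: 63.7
```

```bash
python3 - <<'E'
from h import *
avg(2);st()
E
```

```text
mean [-3.994 -1.539  5.416 -0.423  0.608 -0.032] std [0.018 0.05  0.155 0.015 0.008 0.003] t 24.075
{'t': 24.075, 'qpos': [0.3753, 0.5329, -0.0663, 0.9714, -0.0002, 0.0222], 'tool_pos': [0.5452, 0.2828, 0.0915], 'eef_rot': [-3.1414, 0.0003, -2.7884], 'ft_force': [-3.9763, -1.4883, 5.5711], 'torque': [-0.438, 0.6163, -0.029], 'finger_gap': 0.0451, 'grip_force': 63.6636}
```

Emit:
apply_moves --pt "0 0 0 0 0 0 0.75" --pt "0 0 0 0 0 0 1" --pt "0 0 0 0 0 0 1" --pt "0 0 0 0 0 0 1" --pt "0 0 -0.1 0 0 0 1" --pt "0 0 -0.3 0 0 0 1" --pt "0 0 -0.6 0 0 0 1" --pt "0 0 -0.8 0 0 0 1"

```text
t: 25.08
tool_pos: [0.5459, 0.2831, 0.2539]
eef_rot: [3.142, 0.003, -2.788]
ft_force: [0.4, 0.1, 0.8]
finger_gap: 0.0854
grip_force: 0.0
```

```bash
python3 - <<'E'
from h import *
def rect(P):
    (c,s,a)=cv2.minAreaRect((P[:,:2]*1000).astype(np.float32))
    if s[0]<s[1]: s=s[::-1];a+=90
    return np.round(c,1),np.round(s,1),round((a+90)%180-90,1),np.round(np.percentile(P[:,2],[5,50,95])*1000,1),len(P)
st()
for n in('top','side'):
    im,W=cloud(n);cv2.imwrite(f'pics/{n}3.png',im)
    for i,(c,z) in enumerate([((.465,.017),.056),((.462,-.16),.056),((.496,-.284),.056),((.545,.282),.116)]):
        k=(np.hypot(W[...,0]-c[0],W[...,1]-c[1])<.1)&(abs(W[...,2]-z)<.006)
        nn,l,st_,_=cv2.connectedComponentsWithStats(k.astype(np.uint8))
        if nn>1: print(n,i,rect(W[l==1+st_[1:,4].argmax()]))
E
```

```text
{'t': 25.075, 'qpos': [0.3753, 0.4579, 0.2406, 1.3504, -0.0, 0.0222], 'tool_pos': [0.5459, 0.2831, 0.2539], 'eef_rot': [3.1416, 0.0032, -2.7885], 'ft_force': [0.3828, 0.0529, 0.7833], 'torque': [0.046, -0.0708, 0.0126], 'finger_gap': 0.0854, 'grip_force': 0.0}
top 0 (array([465.5,  17.7]), array([152. ,  46.2]), 2.2, array([51.4, 55.6, 58.2]), 1608)
top 2 (array([ 495.4, -290.7]), array([152.6,  47.3]), -6.0, array([51.3, 55.5, 58. ]), 1632)
top 3 (array([544.2, 281.8]), array([153.2,  47.6]), 20.1, array([111.4, 115.7, 118.1]), 1610)
side 0 (array([465.1,  20. ]), array([153.5,  49.7]), 2.0, array([51.5, 56. , 59. ]), 913)
side 2 (array([ 494.6, -287.5]), array([153.5,  56.2]), -7.5, array([51.4, 56. , 59.2]), 569)
side 3 (array([544.6, 282.2]), array([152.2,  49.4]), 20.3, array([111.6, 116.2, 118.9]), 1465)
```

The canister is centred in the pocket with its top at 116 mm, so it is fully home. The other two are where they stood.

Emit:
apply_moves --pt "0 0 0 0 0 0 1" --pt "0 0 0 0 0 0 1" --pt "0 0 0 0 0 0 1" --pt "0 0 0 0 0 0 1"

```text
t: 25.68
tool_pos: [0.5448, 0.2826, 0.2499]
eef_rot: [-3.141, -0.002, -2.788]
ft_force: [-0.8, -0.2, -1.1]
finger_gap: 0.0853
grip_force: 0.0
```

```bash
python3 -c "
from h import *
print(arm.finish_job())"
```

```text
the job is handed in; nothing more can be done
None
```

The middle canister held the ball (its moment shifted 0.06 N m when rocked); it now sits level and fully home in the shaker pocket, and the job was handed in at about 26 s with no verdict returned. The first canister tested empty and is back within about 3 mm of its start, and the third was never touched because the ball had already been found.

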